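# Set and close the quick-release on a cylinder clamp

### The job

Clamp the steel sample cylinder in the bench clamp. With the lever open, tighten the knurled adjuster nut until the cam lever first meets firm resistance about half way through its swing, feeling for it with the lever as you go; then press the lever fully home and let go. Do not force the lever, do not turn the nut while the lever is closed, do not overtighten the clamp, and leave the cylinder in its saddle and the things around it where they are.

Things in the scene. Friction and masses are not known exactly. Their poses are not given: they have to be found in the camera images.
- clamp: grey bench clamp, bolted down; base plate 90 x 240 x 12 mm, origin at the centre of its underside. Its y runs from the plain guide post (-y end) to the threaded stud with the nut (+y end). A yoke 34 wide (x), 205 long (y), 14 mm thick, underside 82 mm up when loosest, bridges the posts and carries nut, lever and plunger; it sinks 1.8 mm per rad of tightening.
- saddle: dark steel V saddle 50 x 60 mm in the middle of the base plate, in which the cylinder lies; its frame is the clamp's. The clamping force is its contact force on the cylinder.
- cylinder: loose stainless steel gas sample cylinder, 32 mm diameter, 176 mm long over its narrow brass-nutted ends, 0.9 kg, lying along the clamp's x in the saddle under the plunger; origin at its middle, on its axis, 39 mm above the bench. It need not be handled.
- nut_grip (a point): point on the axis of the adjuster nut, 18 mm above its underside. The nut is an upright knurled steel knob, 34 mm diameter, 32 mm high (top 14 mm above this point), clear all round: grip it from above at any yaw. Its 10 mm threaded stud stands up to 22 mm above the knob; the yoke's top is 23 mm below this point.
- nut (a joint): adjuster nut angle, rad, 0 to 6.5; clockwise from above grows and tightens: plunger, nut and lever sink 1.8 mm per rad. Starts loose at 0 to 0.4, stays where left, takes 0.6 N m to turn and does not itself let the bite be felt. The right setting lies between about 1.8 and 4.8 rad and differs each time, as the plunger's length does; no reading shows it.
- lever_pivot (a point): axis of the cam lever's pin, above the middle of the yoke, parallel to the clamp's x. Once the plunger touches the cylinder, the push needed at the pad rises by 2 to 3 N per 0.1 rad of lever; the plunger gives about 1 mm per 33 N. Set right, closing peaks at 3 to 9 N. With the nut too loose the lever swings on well past half way, or shuts, without firm resistance.
- lever_pad (a point): middle of the pushing (upper) face of the lever's black handle, 75 mm from the pivot along the lever and 5 mm above its centre line; the handle is 22 mm wide, 10 mm thick and ends 120 mm from the pivot. Rubbing holds the lever where it is left (under 1 N at the pad moves it) unless the clamp springs it back.
- lever (a joint): cam lever angle a, rad: 0 open (tip 235 mm above the bench), 1.4 closed. It swings in the clamp's y-z plane toward -y, 1.2 - a above level, and is closed by pressing on its upper face. The cam lowers the plunger 15 mm x (cos(1.28 - a) - 0.287), most at dead centre, 1.28; past that it holds itself shut. Its stop at 1.4 is hard.
- air_generator: tall white equipment box behind the clamp, 272 mm wide, 386 mm high; origin on the bench under its middle, its front face 161 mm nearer the robot; a gauge (at 268 mm height) and a knob low down stand 15 and 40 mm out of that face. Keep the hand and wrist clear of it.
- ptfe_tape: white roll of thread tape, 56 mm diameter, 14 mm high, in front of the clamp; a bystander, leave alone; origin under its middle
- marker: marker pen, 124 mm long, to the right; a bystander, leave alone; origin under its middle
Mind the look-alikes: they are no part of the job. Of the things that look like the cylinder, the larger one is meant.

How it is judged:
By the outcome, as a careful person would: the job done as asked, in the order asked, and still so for the second after the job is handed in, with the robot touching nothing.
It also fails if it takes over 72 s, if anything falls off the work surface, if the arm or the gripper's body presses on something with over 40 N, if the wrist force passes 120 N, or if a joint passes its speed limit or range.

### The arm

A 6-joint arm with a two-finger parallel gripper is mounted at the origin on a cart in front of the work surface, level with it; the furniture and walls round the work are solid. World frame = base frame: x ahead of the robot, y to its left, z up, the work surface at z = 0. Lengths are in m, angles in rad, forces in N, time in s.
With the tool pointing down it reaches from about 0.3 to 0.75 m from the base axis. Payload 8.5 kg.
Tool frame: the origin (TCP) lies at the very end of the fingers, on their centre line; the grasp point (between the pads) lies 19 mm behind it; z points along the fingers, y is the line along which they close (so a half turn about z gives the same grasp; the last joint's range is limited). The gripper opens to 88 mm and grips with 3 to 60 N. Pads are 18 mm wide; open, the fingers measure 123 mm over their backs; the gripper's body (75 mm by 187 mm) begins 45 mm behind the grasp point.
Start: joints at [0.913, 0.381, 1.297, -0, 1.464, -0.215], TCP at [0.236, 0.497, 0.239] pointing down, gripper open.
Joint ranges: [-3.11, 3.11], [-0.89, 2.33], [0.22, 2.48], [-1.42, 4.56], [0.17, 2.85], [-2.88, 2.88]. Speed limits (rad/s): [2.39, 2.39, 3.14, 3.14, 3.14, 3.14].

### API

Orientations are given as [roll, pitch, yaw] about the fixed x, y, z axes, in that order (R = Rz(yaw) Ry(pitch) Rx(roll)).
In Python, from station import env, fingers, viewer, order, masks_of gives the robot as it stands. Calls block until the motion is done:
- env.goto(position, orientation): joint-space move of the TCP to a pose.
- env.move_straight(position, orientation=None, vel=0.15, contact_N=None): straight line of the TCP; orientation=None keeps the orientation; vel is the mean speed in m/s. With contact_N (N) it stops when the force on the tool has changed by that much, and returns True; else False.
- env.movej(angles): joint-space move.
- fingers.set_gripper(opening): opening from 0.0 (shut) to 1.0 (fully open); the grip force is fixed at half the most; returns when the fingers have stopped.
- env.pause(seconds).
- env.solve_ik(position, orientation): joint angles nearest the present ones, or None.
- viewer.read_camera(name): name is "side" or "top"; returns the picture (400x640x3 uint8, blue, green, red); there is no depth.
- viewer.camera_params(name): a dict with "mtx" (3x3 intrinsics, pixels), "k1" (the pictures are not rectified: a ray, as slopes to the right and down, at radius r is drawn at 1 + k1 r^2 times it, then the intrinsics apply), "origin" and "attitude" of the camera in the world. Camera axes: x right, y down, z forward; pixel columns grow to the right and rows downward; lengths in m; the calibration is good to about 2 mm. A picture is of the moment at which its call begins. camera_params takes no time and is no camera call.
A pose or a line that the arm cannot do raises env.IKError and nothing moves.
- order.hand_in(): hands the job in; it is judged then, once.
Trained networks look in the newest picture that a camera, given by its name, has taken for a name from the list of things; names that differ only in an ending like _2 or _b are one class to them, and where a whole thing is asked for, a point or a joint stands for the part that bears it (a point fixed in the world has none). Each returns a list of dicts, best first, with "confidence" (0 to 1); they miss things now and then, are a little off and sometimes report something else, mostly with a low value. They report only what shows in the picture. A call takes as long as a camera call. They do not tell look-alikes from the thing itself.
- masks_of(name, camera): "pixels" (400x640 bool, what is visible of it) and "bbox" ([centre column, centre row, width, height] in pixels, round what is visible of it).
Readings, each from a call of its own:
- env.get_t(): time.
- env.get_q(): joint angles.
- env.get_dq(): joint speeds.
- env.get_joint_efforts(): joint torques, N m.
- env.get_position(): TCP position.
- env.get_tool_rot(): TCP orientation.
- env.get_force(): force on the tool from outside, world axes, zero at the start.
- env.get_torque(): the same for the moment, N m.
- env.get_gripper_width(): opening from 0.0 (shut) to 1.0 (fully open).
- env.get_grip_force(): force on a finger pad.
Only numpy, scipy, OpenCV 4.12 (cv2) and the standard library are available. Lean on these libraries where they do the work, as an engineer would, in place of code of your own. Each camera call takes 0.05 s, during which the arm holds its last target. There are 200 camera calls.

## Working session

There is one attempt and no reset: what is moved stays moved. The work goes in short steps, each a Python script; the robot and the scene stay as the last script left them, time stands still between calls to the robot, and variables do not carry over. Pictures are saved under pics/ and viewed, at most 10 in all, crops included, and the job is handed in when it is done.

```bash
mkdir -p pics
python3 - <<'E'
from station import env, fingers, viewer, order, masks_of
import cv2
for c in ["side","top"]:
    im=viewer.read_camera(c); cv2.imwrite(f"pics/{c}0.png",im)
    p=viewer.camera_params(c); print(c,p)
    for n in ["clamp","saddle","cylinder","nut","lever","air_generator","ptfe_tape","marker"]:
        print(n,[(round(d["confidence"],2),[int(v) for v in d["bbox"]]) for d in masks_of(n,c)][:4])
print(env.get_t())
E
```

```text
side {'mtx': array([[492.91073291,   0.        , 326.65579693],
       [  0.        , 492.91073291, 200.36895986],
       [  0.        ,   0.        ,   1.        ]]), 'k1': -0.04966592441404011, 'origin': array([ 0.57997303, -0.67308698,  1.19163071]), 'attitude': array([-2.62395504, -0.00437682, -0.01217686])}
clamp [(0.92, [273, 189, 58, 100])]
saddle [(0.64, [278, 196, 11, 20])]
cylinder [(0.56, [270, 193, 64, 18])]
nut [(0.73, [283, 150, 10, 17])]
lever [(0.67, [263, 176, 17, 18])]
air_generator []
ptfe_tape [(0.61, [258, 162, 17, 14])]
marker [(0.78, [237, 335, 9, 50])]
top {'mtx': array([[392.56333317,   0.        , 320.8862032 ],
       [  0.        , 392.56333317, 203.28766169],
       [  0.        ,   0.        ,   1.        ]]), 'k1': -0.06080845613449395, 'origin': array([ 0.40001714, -0.08477829,  1.08165206]), 'attitude': array([-2.91879739, -0.00589542, -1.57525225])}
clamp [(0.59, [283, 273, 89, 54])]
saddle []
cylinder [(0.98, [280, 277, 27, 66]), (0.75, [240, 138, 48, 13])]
nut [(0.65, [248, 262, 19, 13])]
lever [(0.83, [285, 272, 26, 14]), (0.64, [277, 274, 80, 35])]
air_generator []
ptfe_tape [(0.6, [241, 291, 23, 23])]
marker [(0.73, [427, 302, 46, 12])]
0.9
```

Run:
```python
import cv2,numpy as np
a=cv2.imread("pics/side0.png");b=cv2.imread("pics/top0.png")
A=cv2.resize(a[110:260,190:350],None,fx=3.75,fy=3.75,interpolation=3)[:,:400+200]
cv2.imwrite("pics/side_c.png",A)
cv2.imwrite("pics/top_c.png",cv2.resize(b[210:340,200:360],None,fx=4.5,fy=4.5,interpolation=3))
```

```text
(no output)
```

View pics/top0.png

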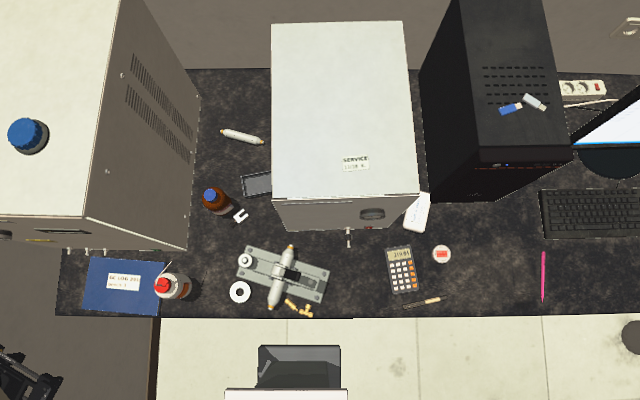

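View pics/side_c.png

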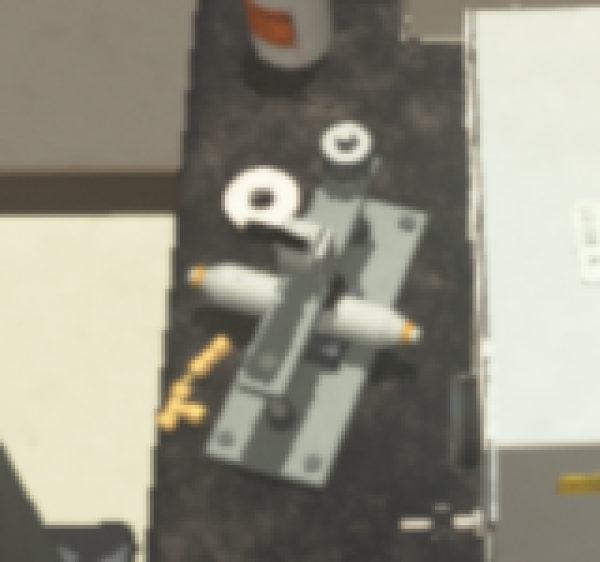

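View pics/top_c.png

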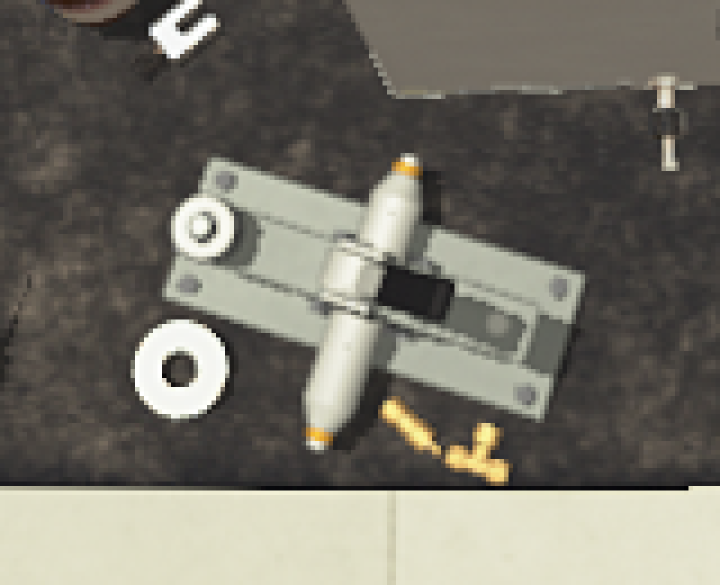

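The two cylinder look-alikes are top (280,277), in the saddle under the yoke and the larger, and top (240,138), smaller and lying loose at the back. The first one is meant, and both crops confirm it. The nut is at top (245,260), the handle at top (294,275), and the tape at (241,291). Next I fit the clamp pose.

```bash
cat > h.py <<'E'
import numpy as np, cv2
from scipy.spatial.transform import Rotation as R
from scipy.optimize import least_squares
def proj(c,P,viewer):
    p=viewer.camera_params(c); Rm=R.from_euler('xyz',p["attitude"]).as_matrix()
    q=(np.atleast_2d(P)-p["origin"])@Rm; s=q[:,:2]/q[:,2:]
    s=s*(1+p["k1"]*(s**2).sum(1,keepdims=True))
    return s*[p["mtx"][0,0],p["mtx"][1,1]]+p["mtx"][:2,2]
def W(T,P):
    c,s=np.cos(T[2]),np.sin(T[2]); P=np.atleast_2d(P)
    return np.c_[T[0]+c*P[:,0]-s*P[:,1],T[1]+s*P[:,0]+c*P[:,1],P[:,2]]
E
python3 - <<'E'
from station import env, viewer
from h import *
x,y=.045,.12
cor={'TL':(x,y,.012),'BL':(-x,y,.012),'TR':(x,-y,.012),'BR':(-x,-y,.012),'C+':(.088,0,.039),'C-':(-.088,0,.039)}
cr=lambda u,s,o:np.array(u)/s+o
top={k:cr(v,4.5,[200,210]) for k,v in dict(TL=(207,157),BL=(163,297),TR=(585,272),BR=(545,420)).items()}
top['C+']=cr((408,156),4.5,[200,210]);top['C-']=cr((317,447),4.5,[200,210])
side={k:cr(v,3.75,[190,110]) for k,v in dict(TL=(428,212),TR=(323,488),BR=(205,455)).items()}
side['C+']=cr((420,336),3.75,[190,110]);side['C-']=cr((190,276),3.75,[190,110])
obs={'top':top,'side':side}
nut={'top':cr((203,227),4.5,[200,210]),'side':cr((345,140),3.75,[190,110])}
def res(T,cs):
    return np.concatenate([(proj(c,W(T,[cor[k] for k in obs[c]]),viewer)-list(obs[c].values())).ravel() for c in cs])
for cs in (['top'],['side'],['top','side']):
    f=least_squares(res,[.5,0,-.25],args=(cs,),loss='soft_l1');print(cs,f.x,np.abs(res(f.x,cs)).round(1))
T=f.x; np.save('T.npy',T)
# nut: free (y offset, z) with top centre
for c in nut:
  for z in (.13,.133,.155):
    g=least_squares(lambda v:(proj(c,W(T,[[v[0],v[1],z]]),viewer)-nut[c]).ravel(),[0,.09]);print('nut',c,z,g.x)
print(env.get_force())
E
```

```text
['top'] [ 0.44733613  0.01178309 -0.29557796] [0.2 0.4 1.2 1.2 0.1 0.5 0.6 0.4 1.1 3.  0.8 2.7]
['side'] [ 0.44834138  0.00929966 -0.28445087] [1.7 0.3 0.3 0.8 0.9 0.3 2.3 0.5 2.2 1.4]
['top', 'side'] [ 0.4476891   0.01092284 -0.29209244] [0.  0.4 0.9 1.2 0.4 0.2 0.2 0.1 1.3 3.2 1.2 2.8 1.7 0.6 0.9 1.3 1.4 1.
 2.  0.2 2.1 0.7]
nut top 0.13 [0.00261723 0.08550013]
nut top 0.133 [0.00255194 0.08489841]
nut top 0.155 [0.00207312 0.08048582]
nut side 0.13 [0.00325225 0.08741954]
nut side 0.133 [0.00415763 0.08542912]
nut side 0.155 [0.0107971  0.07083268]
[0.11929374 0.12643656 0.52567847]
```

```bash
cat >> h.py <<'E'
NZ=.119  # nut_grip height at loosest (nominal)
def ori(T,yawrel,phi=0):
    """tool down, closing axis at yawrel from clamp x, then tilted phi about clamp x"""
    r=R.from_rotvec([phi*np.cos(T[2]),phi*np.sin(T[2]),0])*R.from_euler('xyz',[np.pi,0,T[2]+yawrel+SGN*np.pi/2])
    return r.as_euler('xyz')
SGN=-1
def lev(T,a,r=.075,n=0.,drop=0.):
    e=1.2-a
    return W(T,[[0,-r*np.cos(e)+n*np.sin(e),.123-drop+r*np.sin(e)+n*np.cos(e)]])[0]
E
python3 - <<'E'
from station import env, viewer
import h; from h import *
T=np.load('T.npy')
def inv(c,uv,z):
    return least_squares(lambda v:(proj(c,[[v[0],v[1],z]],viewer)-uv).ravel(),[.5,0]).x.round(3)
print('gen front bottom',inv('top',[287.8,231.6],0),'knobtip',inv('top',[348.9,247.3],.05),'bottle cap z.1/.15',inv('top',[163,284],.1),inv('top',[163,284],.15))
print('gen top front edge',inv('top',[273,194],.386),inv('top',[418,194],.386))
print('handle pred top', [((proj('top',lev(T,0,r,.005),viewer)[0]-[200,210])*4.5).round() for r in (.045,.075,.12)])
print('handle pred side', [((proj('side',lev(T,0,r,.005),viewer)[0]-[190,110])*3.75).round() for r in (.045,.075,.12)])
nw=W(T,[[.003,.0855,0]])[0]; print('nut',nw)
for s in (-1,1):
    h.SGN=s
    for yr in (.9,0,-.9):
        q=env.solve_ik([nw[0],nw[1],.104],ori(T,yr)); print('nut',s,yr,None if q is None else np.round(q,2))
    for a in (0,.6,1.2):
        for d in (.6,.3,.9):
            q=env.solve_ik(lev(T,a,.085,0),ori(T,0,a-1.2+d)); print('lev',s,a,d,None if q is None else np.round(q,2))
E
```

```text
gen front bottom [0.565 0.   ] knobtip [ 0.515 -0.165] bottle cap z.1/.15 [0.419 0.3  ] [0.418 0.28 ]
gen top front edge [ 0.575 -0.002] [ 0.575 -0.268]
handle pred top [array([368., 281.]), array([384., 285.]), array([409., 290.])]
handle pred side [array([288., 223.]), array([278., 213.]), array([262., 197.])]
nut [0.47518232 0.09193748 0.        ]
nut -1 0.9 [-0.05  0.42  1.68 -0.    1.04  2.48]
nut -1 0 None
nut -1 -0.9 [-0.05  0.42  1.68  0.    1.04 -2.  ]
lev -1 0 0.6 [-0.    0.36  1.58 -0.58  1.42 -2.7 ]
lev -1 0 0.3 [ 0.1   0.47  1.57 -0.81  1.56 -2.54]
lev -1 0 0.9 None
lev -1 0.6 0.6 None
lev -1 0.6 0.3 None
lev -1 0.6 0.9 [-0.58  0.25  1.75  0.3   1.24  2.74]
lev -1 1.2 0.6 [-0.77  0.39  1.84  0.56  1.26  2.4 ]
lev -1 1.2 0.3 [-0.62  0.32  1.82  0.32  1.11  2.66]
lev -1 1.2 0.9 [-0.88  0.5   1.86  0.72  1.43  2.2 ]
nut 1 0.9 [-0.05  0.42  1.68  0.    1.04 -0.66]
nut 1 0 [-0.05  0.42  1.68 -0.    1.04  0.24]
nut 1 -0.9 [-0.05  0.42  1.68 -0.    1.04  1.14]
lev 1 0 0.6 [-0.    0.36  1.58 -0.58  1.42  0.45]
lev 1 0 0.3 [ 0.1   0.47  1.57 -0.81  1.56  0.6 ]
lev 1 0 0.9 [-0.14  0.27  1.61 -0.31  1.32  0.24]
lev 1 0.6 0.6 [-0.41  0.25  1.72 -0.    1.18 -0.11]
lev 1 0.6 0.3 [-0.23  0.29  1.69 -0.32  1.2   0.18]
lev 1 0.6 0.9 [-0.58  0.25  1.75  0.3   1.24 -0.4 ]
lev 1 1.2 0.6 [-0.77  0.39  1.84  0.56  1.26 -0.74]
lev 1 1.2 0.3 [-0.62  0.32  1.82  0.32  1.11 -0.48]
lev 1 1.2 0.9 [-0.88  0.5   1.86  0.72  1.43 -0.94]
```

Run:
```python
from station import env, viewer, masks_of
from h import *
T=np.load('T.npy')
for a in (0,.2,.4,.6):
    print(a,[[((proj(c,lev(T,a,r,n),viewer)[0]-o)*s).round().tolist() for r,n in ((.04,.005),(.12,.005),(.12,-.005))] for c,o,s in (('top',[200,210],4.5),('side',[190,110],3.75))])
im=cv2.imread('pics/side0.png')[150:215,230:310]; im2=cv2.imread('pics/top0.png')[245:305,235:325]
A=cv2.resize(im,(800*80//160,65*5),interpolation=0); B=cv2.resize(im2,None,fx=5,fy=5,interpolation=0)
c=np.zeros((330,860,3),np.uint8); c[:A.shape[0],:400]=A; c[:300,405:855]=B
cv2.imwrite('pics/lv.png',c[:,:800])
```

```text
0 [[[365.0, 280.0], [409.0, 290.0], [428.0, 296.0]], [[290.0, 225.0], [262.0, 197.0], [258.0, 212.0]]]
0.2 [[[380.0, 285.0], [454.0, 304.0], [471.0, 310.0]], [[287.0, 237.0], [252.0, 234.0], [249.0, 250.0]]]
0.4 [[[393.0, 289.0], [494.0, 317.0], [508.0, 322.0]], [[284.0, 248.0], [244.0, 271.0], [242.0, 287.0]]]
0.6 [[[405.0, 293.0], [526.0, 328.0], [537.0, 331.0]], [[282.0, 260.0], [239.0, 307.0], [237.0, 321.0]]]
```

View pics/lv.png

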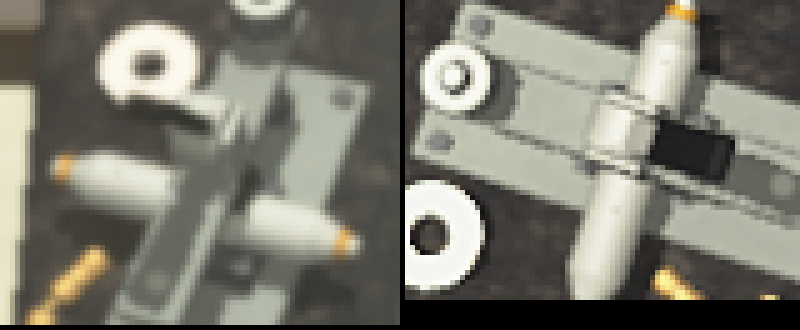

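Run:
```python
from station import env, viewer
from h import *
T=np.load('T.npy')
im=cv2.imread('pics/top0.png');im2=cv2.imread('pics/side0.png')
def draw(im,c,x0,y0,w,hh,f):
    A=cv2.resize(im[y0:y0+hh,x0:x0+w],None,fx=f,fy=f,interpolation=3)
    def pl(P,col,cl=True):
        p=((proj(c,W(T,P),viewer)-[x0-.5,y0-.5])*f).round().astype(int)
        cv2.polylines(A,[p.reshape(-1,1,2)],cl,col,1)
    pl([[.045,.12,.012],[-.045,.12,.012],[-.045,-.12,.012],[.045,-.12,.012]],(0,255,0))
    pl([[.017,.1025,.096],[-.017,.1025,.096],[-.017,-.1025,.096],[.017,-.1025,.096]],(0,0,255))
    t=np.linspace(0,6.28,30); pl(np.c_[.017*np.cos(t),.085+.017*np.sin(t),0*t+.133],(255,0,0))
    for a in (.15,):
        e=1.2-a
        pl([[x,-r*np.cos(e)+.005*np.sin(e),.123+r*np.sin(e)+.005*np.cos(e)] for x,r in ((.011,.04),(.011,.12),(-.011,.12),(-.011,.04))],(255,0,255))
    return A
A=draw(im,'top',230,238,105,70,5);B=draw(im2,'side',230,140,80,110,5)
c=np.zeros((555,930,3),np.uint8);c[:350,:525]=A;c[:550,528:928]=B
cv2.imwrite('pics/ov.png',cv2.resize(c,(800,477)))
```

```text
(no output)
```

View pics/ov.png

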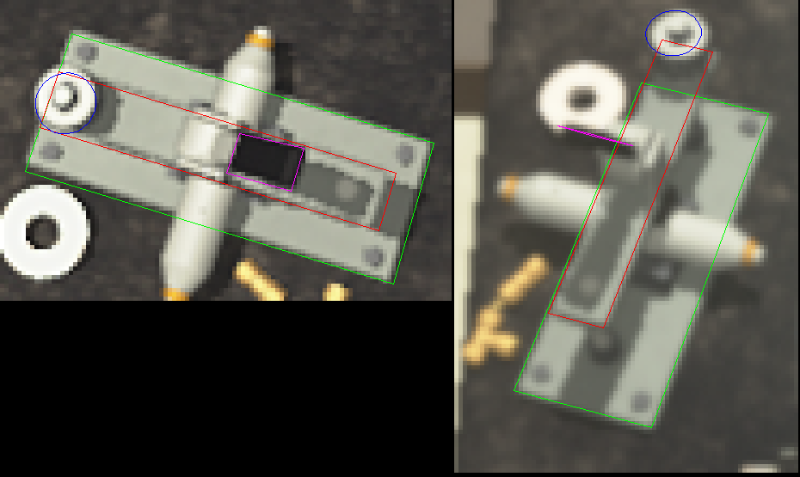

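```bash
sed -i 's/^SGN=-1/SGN=1/' h.py
python3 - <<'E'
from station import env, fingers
from h import *
T=np.load('T.npy'); nw=W(T,[[.003,.0855,0]])[0]
t=lambda s:print(s,round(env.get_t(),2),np.round(env.get_force(),1),np.round(env.get_torque(),2))
t('start')
env.goto([.32,.15,.27],ori(T,.7)); t('wp')
env.goto([nw[0],nw[1],.18],ori(T,.7)); t('above')
print(env.move_straight([nw[0],nw[1],.104],vel=.12,contact_N=8)); t('down')
print(env.get_position())
fingers.set_gripper(0.); t('grip'); print(env.get_gripper_width()*88,env.get_grip_force(),env.get_position())
c=R.from_euler('xyz',env.get_tool_rot()).as_matrix()[:,1];print(c, env.get_force()@c)
E
```

```text
start 0.9 [0.1 0.1 0.5] [-0.03  0.01  0.01]
wp 2.24 [-0.9 -0.2  0.2] [-0.03  0.01 -0.05]
above 3.02 [ 0.5 -0.4  0.3] [0.   0.05 0.03]
False
down 3.8 [0.4 0.9 0. ] [-0.05  0.01 -0.03]
[0.47544397 0.09213583 0.10494989]
grip 4.67 [-1.1 -0.5  1.1] [-0.15  0.17 -0.05]
33.21233047986875 30.00000100582838 [0.47506827 0.09188022 0.10398525]
[ 9.17933044e-01  3.96735200e-01 -3.27407484e-04] -1.2080176412208952
```

Run:
```python
from station import env, fingers
from h import *
T=np.load('T.npy'); nw=W(T,[[.003,.0855,0]])[0]
t=lambda s:print(s,round(env.get_t(),2),np.round(env.get_force(),1),np.round(env.get_torque(),2))
for i in range(1,3):
    env.goto([nw[0],nw[1],.104-.0018*.7*i],ori(T,.7-.7*i)); t(i)
print(env.get_gripper_width()*88)
fingers.set_gripper(.75); t('open')
env.move_straight([nw[0],nw[1],.19],vel=.25); t('up')
import cv2
from station import viewer
cv2.imwrite('pics/s1.png',viewer.read_camera('side'))
# lever approach pose
for a in (0,.1,.2):
    ph=a-1.2+.5; tz=R.from_euler('xyz',ori(T,0,ph)).as_matrix()[:,2]
    P=lev(T,a,.085,0,.0025); print(a,P,tz,[None if env.solve_ik(P+k*tz,ori(T,0,ph)) is None else 1 for k in (.014,-.06)])
```

```text
1 5.38 [-4.4 -1.9  2.4] [-0.29  0.61  0.32]
2 6.09 [-4.4 -0.9  4.2] [-0.16  0.89  0.27]
33.106897539183926
open 6.73 [-0.5 -0.6 -0.3] [-0.11  0.14  0.03]
up 7.23 [-0.1  0.  -0.5] [-0.01  0.15  0.04]
0 [ 0.43881991 -0.01857297  0.19972332] [-0.18550678 -0.61693084 -0.76484219] [1, 1]
0.1 [ 0.43658673 -0.02599975  0.19625263] [-0.16259256 -0.54072616 -0.82533561] [1, 1]
0.2 [ 0.43446449 -0.0330576   0.19202503] [-0.13805378 -0.45911872 -0.87758256] [1, 1]
```

```bash
cat >> h.py <<'E'
D=lambda a:15*(np.cos(1.28-a)-.287)
def gp(T,a,k=.014,drop=0.,r=.085,dx=.0025):
    ph=a-1.2+.5; o=ori(T,0,ph); tz=R.from_euler('xyz',o).as_matrix()[:,2]
    return lev(T,a,r,0,drop)+dx*np.array([np.cos(T[2]),np.sin(T[2]),0])+k*tz, o
def pad(env,T,a,drop,r=.085):
    """closing resistance: tangential (N) at the grip, and moment about the pivot /75 mm"""
    F=np.array(env.get_force());M=np.array(env.get_torque())
    e=1.2-a; c,s=np.cos(T[2]),np.sin(T[2]); ex=np.array([c,s,0])
    n=np.array([-s*np.sin(e),c*np.sin(e),np.cos(e)])
    p=np.array(env.get_position())-lev(T,a,0,0,drop)
    return F@n, (np.cross(p,F)@ex)/-.075, (M@ex)/-.075, F@ex
E
python3 - <<'E'
from station import env, fingers, viewer
from h import *
T=np.load('T.npy'); dr=.0018*1.4+.0002
P0,o=gp(T,.15,-.07,dr); P1,_=gp(T,.15,.014,dr)
fingers.set_gripper(.5)
env.goto(P0,o); print(env.get_t(),np.round(pad(env,T,.15,dr),2))
print(env.move_straight(P1,o,vel=.12,contact_N=6), env.get_t(), np.linalg.norm(env.get_position()-P1))
a=viewer.read_camera('side')[130:230,210:330];b=viewer.read_camera('top')[225:325,225:345]
cv2.imwrite('pics/g1.png',cv2.resize(np.hstack([a,b]),None,fx=3.3,fy=3.3,interpolation=3))
E
```

```text
8.3833 [-0.3  -1.08 -2.03 -1.14]
False 9.2333 0.0004597006363316869
```

View pics/g1.png

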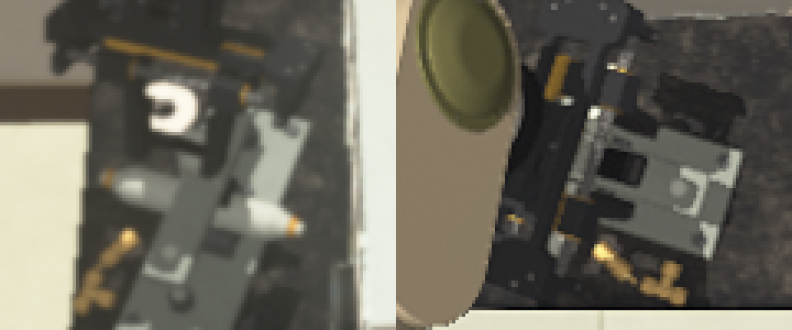

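Run:
```python
from station import env, fingers, viewer
from h import *
T=np.load('T.npy'); dr=.0018*1.4+.0002
z0=np.array(pad(env,T,.15,dr))
fingers.set_gripper(0.); print(env.get_gripper_width()*88,env.get_t())
a=.15
while a<1.15:
    print(round(a,2),np.round(np.array(pad(env,T,a,dr))-z0,2),round(env.get_t(),2))
    if a>.25 and (pad(env,T,a,dr)[0]-z0[0])>5: break
    a+=.1; P,o=gp(T,a,.014,dr); env.move_straight(P,o,vel=.06)
else: print(round(a,2),np.round(np.array(pad(env,T,a,dr))-z0,2))
```

```text
21.06871709345163 9.8
0.15 [ 0.13  0.58  3.43 -6.81] 9.8
0.25 [-0.57 -0.63  0.2  -5.83] 10.08
0.35 [-1.33 -1.6  -0.39 -5.89] 10.37
0.45 [-0.49 -0.71 -0.91 -5.96] 10.65
0.55 [-1.74 -2.24 -1.63 -6.16] 10.93
0.65 [-1.08 -1.69 -1.19 -6.26] 11.22
0.75 [-0.48 -1.21 -1.88 -5.52] 11.5
0.85 [-1.05 -1.92 -2.51 -6.  ] 11.78
0.95 [-1.01 -1.84 -3.31 -6.49] 12.07
1.05 [-0.52 -1.45 -3.25 -5.58] 12.35
1.15 [-0.09 -1.2  -2.82 -6.25]
```

```bash
cat >> h.py <<'E'
def t(env,s): print(s,round(env.get_t(),2),np.round(env.get_force(),1),np.round(env.get_torque(),2))
def openlever(env,fingers,T,a0,dr,a1=.05):
    n=max(1,int(np.ceil((a0-a1)/.28)))
    for a in np.linspace(a0,a1,n+1)[1:]:
        env.move_straight(*gp(T,a,.014,dr),vel=.15)
    t(env,'opened')
    fingers.set_gripper(.6); env.move_straight(gp(T,a1,-.07,dr)[0],vel=.25); t(env,'clear')
def stroke(env,fingers,T,dr,th):
    """grip nut sunk by dr, turn th clockwise, release, rise"""
    nw=W(T,[[.003,.0855,0]])[0]; z=.104-dr
    env.goto([nw[0],nw[1],.175],ori(T,th/2))
    hit=env.move_straight([nw[0],nw[1],z],vel=.15,contact_N=8)
    if hit: t(env,'HIT'); return
    fingers.set_gripper(0.); print('w',env.get_gripper_width()*88); t(env,'grip')
    env.goto([nw[0],nw[1],z-.0018*th/2],ori(T,0)); env.goto([nw[0],nw[1],z-.0018*th],ori(T,-th/2)); t(env,'turned')
    fingers.set_gripper(.6); env.move_straight([nw[0],nw[1],.19],vel=.25); t(env,'up')
def swing(env,fingers,T,dr,a=.05,fast=.35,amax=1.15,stop=5.):
    fingers.set_gripper(.5); env.goto(*gp(T,a,-.06,dr)); env.move_straight(*gp(T,a,.014,dr),vel=.12)
    fingers.set_gripper(0.); t(env,'levgrip')
    for b in (.2,fast): env.move_straight(*gp(T,b,.014,dr),vel=.1)
    a=fast; base=None; out=[]
    while True:
        f=np.mean([pad(env,T,a,dr)[:2] for _ in range(3)],0); out.append((a,*f)); print(round(a,2),f.round(2),round(env.get_t(),2))
        if f[0]-out[0][1]>stop or a>amax-.01: return a,out
        a+=.07; env.move_straight(*gp(T,a,.014,dr),vel=.05)
E
python3 - <<'E'
from station import env, fingers
from h import *
T=np.load('T.npy'); dr=.0018*1.4+.0002
openlever(env,fingers,T,1.15,dr)
stroke(env,fingers,T,dr,.9)
E
```

```text
opened 14.33 [-7.   0.9  4.1] [-0.12  1.12 -0.75]
clear 15.44 [-0.5 -0.2 -0.1] [ 0.2   0.04 -0.04]
w 33.14476792608376
grip 17.18 [-3.7 -0.8  6.6] [-0.16  0.59 -0.01]
turned 18.2 [-4.  -0.4  8. ] [-0.03  0.92  0.04]
up 19.18 [ 0.2 -0.6 -0.4] [-0.03  0.14  0.06]
```

Run:
```python
from station import env, fingers, viewer
from h import *
T=np.load('T.npy'); dr=.0018*2.3+.0002
cv2.imwrite('pics/s2.png',viewer.read_camera('side'));cv2.imwrite('pics/t2.png',viewer.read_camera('top'))
a,out=swing(env,fingers,T,dr); print(env.get_gripper_width()*88)
```

```text
levgrip 21.48 [-6.9  2.3  3.3] [ 0.17  0.92 -0.69]
0.35 [-1.28 -1.76] 22.08
0.42 [-0.44 -0.57] 22.34
0.49 [-0.42 -0.61] 22.6
0.56 [-0.71 -0.9 ] 22.86
0.63 [-0.61 -0.95] 23.12
0.7 [-1.03 -1.67] 23.38
0.77 [-1.24 -1.72] 23.63
0.84 [-1.96 -2.63] 23.89
0.91 [-0.88 -1.46] 24.15
0.98 [-0.32 -0.97] 24.41
1.05 [-1.09 -1.75] 24.67
1.12 [-0.95 -1.76] 24.93
1.19 [-1.02 -1.75] 25.18
21.560673055341315
```

Run:
```python
from station import viewer
from h import *
T=np.load('T.npy')
for c,f0,f1 in (('side','side0','s2'),('top','top0','t2')):
    A=cv2.imread(f'pics/{f0}.png',0).astype(np.float32);B=cv2.imread(f'pics/{f1}.png',0).astype(np.float32)
    for nm,p,w,h_ in (('nut',[.003,.085,.133],8,8),('yokeend',[.003,-.095,.096],6,6),('plate',[-.03,-.11,.012],6,6)):
        u=proj(c,W(T,[p]),viewer)[0]; e=[(proj(c,W(T,[[p[0],p[1],p[2]-d]]),viewer)[0]-u).round(2) for d in (.00414,)]
        x,y=u.round().astype(int)
        tm=A[y-h_:y+h_,x-w:x+w]; S=B[y-h_-4:y+h_+5,x-w-4:x+w+5]
        k=8;r=cv2.matchTemplate(cv2.resize(S,None,fx=k,fy=k,interpolation=2),cv2.resize(tm,None,fx=k,fy=k,interpolation=2),cv2.TM_CCOEFF_NORMED)
        _,m,_,l=cv2.minMaxLoc(r); print(c,nm,'exp',e,'got',(np.array(l)/k-4).round(2),round(m,2))
```

```text
side nut exp [array([0.12, 0.92])] got [0.25 0.5 ] 0.92
side yokeend exp [array([0.19, 0.78])] got [ 5.   -3.88] 0.28
side plate exp [array([0.2 , 0.69])] got [0.   0.88] 0.7
top nut exp [array([0.31, 0.14])] got [ 5.   -3.88] -0.02
top yokeend exp [array([0.01, 0.04])] got [5.  1.5] 0.49
top plate exp [array([-0.  , -0.02])] got [ 0.38 -0.12] 0.72
```

Run:
```python
from station import env, fingers
from h import *
T=np.load('T.npy'); dr=.0018*2.3+.0002
openlever(env,fingers,T,1.19,dr)
p=W(T,[[.002,.05,0]])[0]; o=ori(T,0)
fingers.set_gripper(0.); env.goto([p[0],p[1],.15],o)
env.move_straight([p[0],p[1],.104],vel=.15)
print(env.move_straight([p[0],p[1],.088],vel=.03,contact_N=3),env.get_position()); t(env,'touch')
env.move_straight([p[0],p[1],.175],vel=.3); fingers.set_gripper(.6); t(env,'up')
```

```text
opened 27.06 [-8.1 -0.3  4.8] [-0.06  1.06 -0.68]
clear 28.17 [ 0.5 -0.1 -1. ] [ 0.29  0.06 -0.02]
True [0.46416103 0.05824468 0.0919748 ]
touch 30.56 [-2.7 -0.6  9.1] [-0.05  0.48 -0.  ]
up 31.87 [0.2 0.2 0.6] [-0.04  0.07 -0.04]
```

```bash
sed -i 's/for b in (.2,fast): env.move_straight(\*gp(T,b,.014,dr),vel=.1)/for b in (.25,fast): env.move_straight(*gp(T,b,.014,dr),vel=.15)/; s/fast=.35/fast=.42/; s/range(3)/range(4)/; s/a+=.07; env.move_straight(\*gp(T,a,.014,dr),vel=.05)/a+=.08; env.move_straight(*gp(T,a,.014,dr),vel=.06)/' h.py
python3 - <<'E'
from station import env, fingers
from h import *
T=np.load('T.npy')
stroke(env,fingers,T,.0018*2.3,1.1)
a,out=swing(env,fingers,T,.0018*3.4+.0002,amax=1.06)
E
```

```text
w 33.245536446458445
grip 33.48 [-3.2 -1.6  6.1] [-0.26  0.56  0.02]
turned 34.66 [-6.3 -2.3  7.7] [-0.16  1.01  0.14]
up 35.65 [0.6 0.2 0.2] [-0.08  0.06  0.06]
levgrip 37.85 [-6.8  1.4  2.3] [ 0.15  0.83 -0.68]
0.42 [-0.33 -0.66] 38.52
0.5 [-0.69 -1.2 ] 38.77
0.58 [-1.7  -2.22] 39.03
0.66 [-1.41 -1.89] 39.29
0.74 [-0.16 -0.66] 39.55
0.82 [2.77 2.42] 39.81
0.9 [3.88 3.57] 40.07
0.98 [3.51 3.16] 40.33
1.06 [3.64 3.31] 40.58
```

```bash
cat >> h.py <<'E'
def press(T,a,dr,ex=0.):
    e=1.2-a; return lev(T,a,.078,.005+.009*abs(np.sin(e))+ex,dr)+.0025*np.array([np.cos(T[2]),np.sin(T[2]),0])
E
python3 - <<'E'
from station import env, fingers, viewer
from h import *
T=np.load('T.npy'); dr=.0018*3.4+.0002; o=ori(T,0)
fingers.set_gripper(.5); env.move_straight(gp(T,1.06,-.06,dr)[0],vel=.25)
fingers.set_gripper(0.)
env.goto(press(T,.45,dr,.03),o); t(env,'above')
cv2.imwrite('pics/s3.png',viewer.read_camera('side'))
env.move_straight(press(T,.45,dr,.004),o,vel=.15); z=np.array(env.get_force())
for a in (.55,.65,.75,.85,.95,1.05,1.12,1.18,1.24,1.28):
    env.move_straight(press(T,a,dr),o,vel=.07)
    f=np.array(env.get_force())-z; print(a,f.round(1),round(env.get_t(),2))
    if np.linalg.norm(f)>13: break
E
```

```text
above 42.85 [-0.1 -0.5 -0.1] [-0.04  0.13  0.01]
0.55 [0.6 0.7 0. ] 43.56
0.65 [ 1.6 -0.5 -0.2] 43.83
0.75 [ 1.  -0.2  1. ] 44.11
0.85 [1.8 1.8 3.4] 44.38
0.95 [1.  3.  3.2] 44.66
1.05 [1.2 1.5 2.7] 44.93
1.12 [0.5 0.4 0.5] 45.18
1.18 [ 1.1 -0.2  0.2] 45.43
1.24 [0.3 0.9 0.1] 45.68
1.28 [ 1.3  0.1 -0.7] 45.93
```

Run:
```python
from station import env, fingers, viewer
from h import *
T=np.load('T.npy'); dr=.0018*3.4+.0002; o=ori(T,0)
hit=env.move_straight(press(T,1.6,dr),o,vel=.04,contact_N=9); t(env,hit)
p=np.array(env.get_position()); q=p-press(T,1.4,dr); print(p,q)
env.move_straight(p+[0,0,.12],vel=.25)
env.goto([.30,.10,.33],o); t(env,'away')
b=viewer.read_camera('top');a=viewer.read_camera('side')
cv2.imwrite('pics/f.png',cv2.resize(np.hstack([a[130:250,210:330],b[225:345,225:345]]),None,fx=3.3,fy=3.3,interpolation=3))
```

```text
True 46.27 [-3.5  0.   9.9] [0.03 0.59 0.02]
[ 0.42830221 -0.06392893  0.10919208] [0.00062024 0.00036681 0.00135557]
away 47.83 [ 0.2 -0.3  0.1] [-0.1   0.06  0.06]
```

View pics/f.png

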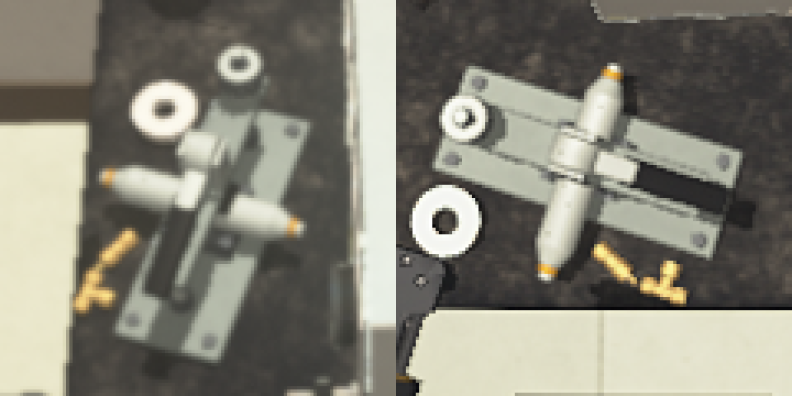

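The picture shows the lever lying home along the yoke (side (180,235), top (680,185) in the crop). It stopped within 1.5 mm of where I predicted for 1.4 rad. The cylinder is in the saddle, the tape and fittings haven't moved, and the hand is clear.

```bash
python3 -c "
from station import order
print(order.hand_in())"
```

```text
the job is handed in; nothing more can be done
None
```

I clamped the cylinder and handed the job in: the nut went in about 3.4 rad, the lever bit at about 0.7 rad with a 4–5 N closing peak, and it is fully home with the robot clear at about 48 s.

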